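Move the support posts to the other rack in mirrored order

ROBOT

A 6-joint arm with a two-finger parallel gripper is mounted at the origin on the work surface. World frame = base frame: x ahead of the robot, y to its left, z up, the work surface at z = 0. Lengths are in mm, angles in rad, forces in N, time in s.
With the tool pointing down it reaches from about 275 to 1000 mm from the base axis. Payload 8.4 kg.
Tool frame: the origin (TCP) lies at the very end of the fingers, on their centre line; the grasp point (between the pads) lies 19 mm behind it; z points along the fingers, y is the direction in which the jaws open and shut (so a half turn about z gives the same grasp; the last joint's range is limited). The gripper opens to 85 mm and grips with 20 to 120 N. Pads are 22 mm wide; open, the fingers measure 114 mm over their backs; the gripper's body (76 mm by 85 mm) begins 54 mm behind the grasp point. The pads swing forward as they close: fully open they stand 13 mm farther back than shut.
Start: joints at [1.296, 0.353, 1.633, -0, 1.155, -0.002], TCP at [168.392, 601.891, 231.281] pointing down, gripper open.
Joint ranges: [-2.63, 2.63], [-0.92, 2.1], [0.06, 2.66], [-1.3, 4.44], [0, 2.69], [-3.02, 3.02]. Speed limits (rad/s): [2.22, 2.22, 2.79, 3.14, 3.14, 3.14].

INTERFACE

Orientations are given as [roll, pitch, yaw] about the fixed x, y, z axes, in that order (R = Rz(yaw) Ry(pitch) Rx(roll)).
In Python, from rig import sense, grab_frame, sign_off, masks_of gives the robot as it stands. The module is installed in compiled form; this text tells all that it offers.
- The arm moves only by the shell command python3 -m inch 'ROWS' [FORCE]. ROWS is JSON, a list of rows, each an object of numbers: "gripper": the finger opening in m, from 0 to 0.0854; "tx", "ty", "tz": the shift along the tool's x, y, z in m; "spin": the turn about the tool's z in degrees. In form: [{"gripper": .., "tx": .., "ty": .., "tz": .., "spin": ..}, ...]. A call has exactly 8 rows; each row shifts and turns the commanded pose from where the row before left it, along the tool's axes as they then stand; what a row does not reach is not made up. A row lasts 1/10 s, in which the tool goes at most 50 mm and 8.59 degrees, less where a joint would pass 70% of its speed; a pose out of reach is approached as far as the arm can. A call is refused whole if a number of a shift passes 0.05 or a number of a turn 8.59, either way. A call with a gripper value outside its range is refused whole. The fingers move at their own pace and stop on an object; FORCE is the grip in N (left out, the last holds). Time passes only in rows, so rows that do not move let the fingers close, or fill a call up. It gives the time, the measured TCP pose, the force and the opening at its end, in the units of the state.
- sense(): the state, without advancing time (a new reading comes with each control period).
- grab_frame(name): name is "scene" or "top" or "wrist"; returns a dict with "pixels" (420x560x3 uint8, red, green, blue), "K" (3x3 intrinsics, pixels), "extrinsics" (4x4, takes a point from camera to world coordinates). Camera axes: x right, y down, z forward; pixel columns grow to the right and rows downward; lengths in mm; the calibration is good to about 2 mm. A picture is of the moment at which its call begins. There is no depth.
- sign_off(): hands the job in, once; it reports no verdict.
Trained networks look in the newest picture that a camera, given by its name, has taken for a name from the list of things; names that differ only in an ending like _2 or _b are one class to them, and where a whole thing is asked for, a point or a joint stands for the part that bears it (a point fixed in the world has none). Each returns a list of dicts, best first, with "conf" (0 to 1); they miss things now and then, are a little off and sometimes report something else, mostly with a low value. They report only what shows in the picture. A call takes as long as a camera call. They do not tell look-alikes from the thing itself.
- masks_of(camera, target): "pixels" (420x560 bool, what is visible of it) and "centre" ([row, column] in pixels, amid what is visible of it).
The state is a dict: "clock": time; "qpos": joint angles; "qvel": joint speeds; "joint_efforts": joint torques, N m; "eef_pos": TCP position; "tcp_rot": TCP orientation; "contact_force": force on the tool from outside, world axes, zero at the start; "wrist_torque": the same for the moment, N m; "opening": opening from 0.0 (shut) to 1.0 (fully open).
Only numpy, scipy, OpenCV 4.12 (cv2) and the standard library are available. Lean on these libraries where they do the work, as an engineer would, in place of code of your own. Each camera call takes 0.05 s, during which the arm holds its last target.

TASK

The four support posts stand set up for the right-hand frame; the left-hand frame needs them mirrored. Move them from the black rack with the colour-tagged stations into the empty aluminium rack, one post to each bay, in reverse order: as the robot sees it, the leftmost post goes into the rightmost bay, the next one beside it, and so on. Keep every post upright, set it down rather than dropping it, and leave the spray can, magnet and hammer where they are.

Things in the scene. Friction and masses are not known exactly. Their poses are not given: they have to be found in the camera images.
- post_red: Loose support post with a red cap, 200 to 430 g: round steel foot 42 mm across and 14 mm high, steel stem 20 mm across, red round cap 30 mm across from 60 to 88 mm above the underside; 88 mm tall in all. Origin: centre of the underside, z up along the post. Grip it by the cap from above.
- post_yellow: Loose support post with a yellow cap, 200 to 430 g: round steel foot 42 mm across and 14 mm high, steel stem 20 mm across, yellow round cap 30 mm across from 60 to 88 mm above the underside; 88 mm tall in all. Origin: centre of the underside, z up along the post. Grip it by the cap from above.
- post_green: Loose support post with a green cap, 200 to 430 g: round steel foot 42 mm across and 14 mm high, steel stem 20 mm across, green round cap 30 mm across from 60 to 88 mm above the underside; 88 mm tall in all. Origin: centre of the underside, z up along the post. Grip it by the cap from above.
- post_blue: Loose support post with a blue cap, 200 to 430 g: round steel foot 42 mm across and 14 mm high, steel stem 20 mm across, blue round cap 30 mm across from 60 to 88 mm above the underside; 88 mm tall in all. Origin: centre of the underside, z up along the post. Grip it by the cap from above.
- cup_red: Fixed square station of the first (black) rack with a dark floor and a red tag strip (13 x 62 mm, 4 mm thick, on the side away from the robot, 40.5 mm from the centre along x), in which the post with the red cap stands at the start: 66 mm square, steel rim 2 mm thick, inside 62 mm square. Origin: centre of its underside (6 mm above the table); inner floor 4 mm and rim top 12 mm above the origin. The four stations stand in a row 68 mm apart, in any order.
- cup_yellow: Fixed square station of the first (black) rack with a dark floor and a yellow tag strip (13 x 62 mm, 4 mm thick, on the side away from the robot, 40.5 mm from the centre along x), in which the post with the yellow cap stands at the start: 66 mm square, steel rim 2 mm thick, inside 62 mm square. Origin: centre of its underside (6 mm above the table); inner floor 4 mm and rim top 12 mm above the origin. The four stations stand in a row 68 mm apart, in any order.
- cup_green: Fixed square station of the first (black) rack with a dark floor and a green tag strip (13 x 62 mm, 4 mm thick, on the side away from the robot, 40.5 mm from the centre along x), in which the post with the green cap stands at the start: 66 mm square, steel rim 2 mm thick, inside 62 mm square. Origin: centre of its underside (6 mm above the table); inner floor 4 mm and rim top 12 mm above the origin. The four stations stand in a row 68 mm apart, in any order.
- cup_blue: Fixed square station of the first (black) rack with a dark floor and a blue tag strip (13 x 62 mm, 4 mm thick, on the side away from the robot, 40.5 mm from the centre along x), in which the post with the blue cap stands at the start: 66 mm square, steel rim 2 mm thick, inside 62 mm square. Origin: centre of its underside (6 mm above the table); inner floor 4 mm and rim top 12 mm above the origin. The four stations stand in a row 68 mm apart, in any order.
- rack_a: The first rack: fixed black rail 100 x 290 x 6 mm that carries the four colour-tagged stations. Origin: centre of the underside, on the table; its y axis runs along the row towards the robot's left, station centres at y = -102, -34, +34, +102 mm. It may be turned up to about 12 degrees and may be nearer the robot than the second rack or farther.
- rack_b: The second rack, empty at the start: fixed aluminium tray 70 x 268 mm with grey floors and four equal bays in a row, each 62 x 62 mm inside. Origin: centre of the underside, on the table; its y axis runs along the row towards the robot's left. Bay centres at y = -99, -33, +33, +99 mm, x = 0; bay floors 10 mm and the tops of walls and dividers (4 mm thick) 20 mm above the origin. Turned up to about 12 degrees.
- spray_can: Bystander, loose: yellow spray can 60 mm across, 150 mm tall, standing to the left of the racks. Origin: centre of the underside.
- magnet: Bystander, loose: orange welding magnet with a steel core, 74 x 22 x 54 mm, standing to the left of the racks. Origin: centre of the underside.
- hammer: Bystander, loose: hammer lying to the right of the racks, its length roughly away from the robot. Origin: underside, near its middle.
Not all that is in view belongs to the job. Leave any orange look-alike of the post_red alone.

How it is judged:
By the outcome, as a careful person would: the job done as asked, in the order asked, and still so for the second after the job is handed in, with the robot touching nothing.
It also fails if it takes over 88 s, if anything falls off the work surface, if the arm or the gripper's body presses on something with over 40 N, if the wrist force passes 120 N, or if a joint passes its speed limit or range.

## Working session

There is one attempt and no reset: what is moved stays moved. The work goes in short steps, Python scripts to look and compute and a shell command to move; the robot and the scene stay as the last step left them, time stands still between calls to the robot, and variables do not carry over. Pictures are saved under pics/ and viewed, and the job is handed in when it is done.

```bash
mkdir -p pics; python3 - <<'E'
from rig import *
import cv2
s=sense(); print(s)
for n in ["scene","top","wrist"]:
    f=grab_frame(n); cv2.imwrite(f"pics/{n}0.png",f["pixels"][:,:,::-1]); print(n,f["K"],f["extrinsics"])
E
```

```text
{'clock': 0.0, 'qpos': array([ 1.29560309e+00,  3.53673597e-01,  1.63417037e+00, -7.65664192e-06,
        1.15521239e+00, -2.40860263e-03]), 'qvel': array([ 5.98122615e-04,  1.36699841e-03,  1.54864246e-03,  1.64503796e-04,
       -6.61201312e-05, -5.51953857e-04]), 'joint_efforts': array([ 1.24047103e-03, -6.05253625e+01, -3.42063510e+01,  1.20326531e-04,
        9.25629458e-03,  1.31503273e-05]), 'eef_pos': array([168.25446608, 601.40344848, 230.5302953 ]), 'tcp_rot': array([-3.14012894e+00,  3.47489588e-06,  2.86881112e+00]), 'contact_force': array([ 1.1635196 , -0.90907689, -0.19918176]), 'wrist_torque': array([0.02019101, 0.01413186, 0.0390503 ]), 'opening': 0.9970190270343059}
scene [[397.01492743   0.         276.8725552 ]
 [  0.         397.01492743 209.89717854]
 [  0.           0.           1.        ]] [[ 7.05251985e-01  5.73156511e-01 -4.17266403e-01  1.01534090e+03]
 [ 7.08823818e-01 -5.58658535e-01  4.30661626e-01 -4.11308100e+02]
 [ 1.37270781e-02 -5.99493332e-01 -8.00262027e-01  8.39116860e+02]
 [ 0.00000000e+00  0.00000000e+00  0.00000000e+00  1.00000000e+00]]
top [[385.96587726   0.         277.66906546]
 [  0.         385.96587726 216.34198799]
 [  0.           0.           1.        ]] [[-2.59916094e-02 -9.90036784e-01  1.38389316e-01  4.82757977e+02]
 [-9.99660858e-01  2.59648653e-02 -1.99887413e-03  1.47703311e+01]
 [-1.61430105e-03 -1.38394337e-01 -9.90375889e-01  9.23877249e+02]
 [ 0.00000000e+00  0.00000000e+00  0.00000000e+00  1.00000000e+00]]
wrist [[328.3538351    0.         281.28485636]
 [  0.         328.3538351  210.23660005]
 [  0.           0.           1.        ]] [[ 2.69810712e-01  9.21928829e-01  2.77937787e-01  9.64708522e+01]
 [ 9.62912621e-01 -2.57963848e-01 -7.90818401e-02  6.21911220e+02]
 [-1.20992715e-03  2.88966931e-01 -9.57338315e-01  3.71091424e+02]
 [ 0.00000000e+00  0.00000000e+00  0.00000000e+00  1.00000000e+00]]
```

View pics/top0.png

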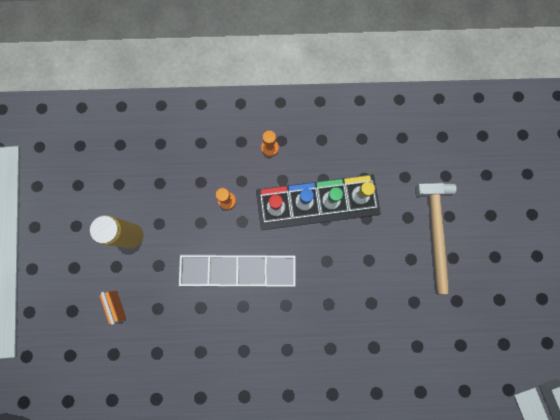

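View pics/scene0.png

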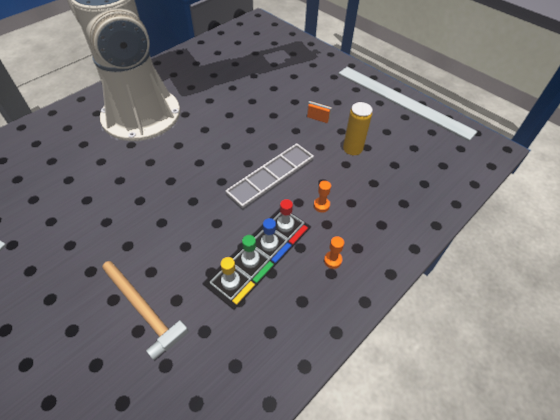

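The top view shows rack A farther from the robot, with caps left to right at red (276,202), blue (306,196), green (336,194) and yellow (368,188). Rack B is at (237,271), and there are two orange look-alikes at (269,140) and (226,198). Next I'll measure.

```bash
cat > h.py <<'E'
import numpy as np, cv2
from rig import *
def proj(f,P):
    E=np.linalg.inv(f["extrinsics"]); P=np.atleast_2d(P); c=P@E[:3,:3].T+E[:3,3]; u=c@f["K"].T; return u[:,:2]/u[:,2:]
def atz(f,uv,z):
    uv=np.atleast_2d(uv).astype(float); d=np.c_[uv,np.ones(len(uv))]@np.linalg.inv(f["K"]).T@f["extrinsics"][:3,:3].T; o=f["extrinsics"][:3,3]
    return o+d*((z-o[2])/d[:,2])[:,None]
def tri(obs):
    A=np.zeros((3,3));b=np.zeros(3)
    for f,uv in obs:
        d=f["extrinsics"][:3,:3]@np.linalg.inv(f["K"])@np.r_[uv,1];d/=np.linalg.norm(d);M=np.eye(3)-np.outer(d,d);A+=M;b+=M@f["extrinsics"][:3,3]
    return np.linalg.solve(A,b)
E
python3 - <<'E'
from h import *
F={n:grab_frame(n) for n in("top","scene")}
H={n:cv2.cvtColor(F[n]["pixels"],cv2.COLOR_RGB2HSV).astype(int) for n in F}
hue=dict(red=0,yellow=25,green=70,blue=112)
for c in hue:
  obs=[]
  for n in F:
    m=masks_of(n,"post_"+c)
    print(n,c,[(round(x["conf"],2),np.round(x["centre"]),int(x["pixels"].sum())) for x in m[:3]])
    x=m[0]; h=H[n]; d=abs(h[...,0]-hue[c]); d=np.minimum(d,180-d)
    k=(x["pixels"]&(d<12)&(h[...,1]>130)&(h[...,2]>70))
    ys,xs=np.nonzero(k); print("  cap px",len(xs),xs.mean().round(1),ys.mean().round(1)) if len(xs) else 0
    if len(xs): obs.append((F[n],(xs.mean(),ys.mean())))
  if len(obs)==2: print("  tri",tri(obs).round(1),"top@z90",atz(*obs[0],90)[0].round(1),"scene@84",atz(*obs[1],84)[0].round(1))
for t in("rack_a","rack_b","cup_red","cup_blue","cup_green","cup_yellow"):
  for n in F:
    for x in masks_of(n,t)[:2]:
      k=x["pixels"].astype(np.uint8)
      r=cv2.minAreaRect(np.argwhere(k)[:,::-1].astype(np.float32)); b=cv2.boxPoints(r)
      z={"rack_a":6,"rack_b":20}.get(t,10)
      print(t,n,round(x["conf"],2),np.round(x["centre"]),k.sum(),np.round(b,1).tolist() , atz(F[n],b,z)[:,:2].round(0).tolist() if n=="top" else "")
im=F["top"]["pixels"][120:310,160:400,::-1]; cv2.imwrite("pics/topcrop.png",cv2.resize(im,None,fx=3.3,fy=3.1,interpolation=cv2.INTER_CUBIC)[:, :])
E
```

```text
top red [(0.91, array([146., 266.]), 304), (0.83, array([198., 225.]), 334), (0.72, array([204., 277.]), 294)]
  cap px 63 269.2 147.3
scene red [(0.87, array([201., 325.]), 396), (0.83, array([254., 335.]), 399), (0.63, array([218., 284.]), 427)]
  cap px 212 322.0 197.7
  tri [721.8  26.2 193.3] top@z90 [755.7  28.   90. ] scene@84 [672.  100.1  84. ]
top yellow [(0.93, array([192., 366.]), 362)]
  cap px 148 367.1 188.8
scene yellow [(0.59, array([274., 229.]), 474)]
  cap px 205 227.5 265.3
  tri [ 655.3 -186.4   88.2] top@z90 [ 655.4 -185.5   90. ] scene@84 [ 652.9 -185.7   84. ]
top green [(0.75, array([199., 332.]), 295)]
  cap px 25 336.8 193.0
scene green []Traceback (most recent call last):
  File "<stdin>", line 10, in <module>
IndexError: list index out of range
```

The networks rate the orange look-alikes above the red post, so I'll choose red by its position in the station, at (277,204) in the top view and (284,218) in the scene view. They also missed green in the scene view.

```bash
python3 - <<'E'
from h import *
F={n:grab_frame(n) for n in("top","scene")}
for t in("rack_a","rack_b","cup_red","cup_blue","cup_green","cup_yellow"):
  for n in F:
    for x in masks_of(n,t)[:2]:
      k=x["pixels"].astype(np.uint8)
      b=cv2.boxPoints(cv2.minAreaRect(np.argwhere(k)[:,::-1].astype(np.float32)))
      z={"rack_a":6,"rack_b":20}.get(t,18)
      print(t,n,round(x["conf"],2),np.round(x["centre"]),k.sum(),np.round(b,1).tolist() , atz(F[n],b,z)[:,:2].round(0).tolist() if n=="top" else "")
t=F["top"]["pixels"][...,::-1]
cv2.imwrite("pics/ta.png",cv2.resize(t[165:240,250:390],(784,420),interpolation=cv2.INTER_CUBIC))
cv2.imwrite("pics/tb.png",cv2.resize(t[245:295,170:305],(756,280),interpolation=cv2.INTER_CUBIC))
s=F["scene"]["pixels"][...,::-1]
cv2.imwrite("pics/sa.png",cv2.resize(s[140:310,195:355],(640,600),interpolation=cv2.INTER_CUBIC))
import pickle; pickle.dump(F,open("F.pkl","wb"))
E
```

```text
rack_a top 0.7 [271. 238.] 3466 [[179.0, 255.0], [294.0, 255.0], [294.0, 285.0], [179.0, 285.0]] [[525.0, 249.0], [518.0, -23.0], [448.0, -21.0], [455.0, 248.0]]
rack_a top 0.56 [219. 317.] 1240 [[254.89999389648438, 189.60000610351562], [374.5, 172.5], [380.5, 214.39999389648438], [260.8999938964844, 231.39999389648438]] [[678.0, 66.0], [713.0, -226.0], [609.0, -234.0], [576.0, 54.0]]
rack_a scene 0.87 [174. 269.] 2238 [[223.1999969482422, 190.89999389648438], [300.8999938964844, 138.60000610351562], [315.3999938964844, 160.0], [237.60000610351562, 212.3000030517578]] 
rack_a scene 0.64 [280. 252.] 601 [[202.60000610351562, 283.0], [281.8999938964844, 199.1999969482422], [311.1000061035156, 227.0], [231.8000030517578, 310.70001220703125]] 
rack_b top 0.7 [271. 238.] 3466 [[179.0, 255.0], [294.0, 255.0], [294.0, 285.0], [179.0, 285.0]] [[524.0, 245.0], [517.0, -23.0], [448.0, -21.0], [455.0, 245.0]]
rack_b top 0.56 [219. 317.] 1240 [[254.89999389648438, 189.60000610351562], [374.5, 172.5], [380.5, 214.39999389648438], [260.8999938964844, 231.39999389648438]] [[675.0, 66.0], [709.0, -
[... 1739 characters left out ...]
79998779296875, 180.89999389648438], [343.5, 176.5], [348.8999938964844, 211.8000030517578], [320.29998779296875, 216.1999969482422]] [[693.0, -78.0], [702.0, -148.0], [616.0, -156.0], [607.0, -88.0]]
cup_green scene 0.61 [266. 256.] 558 [[230.3000030517578, 261.20001220703125], [248.39999389648438, 240.5], [274.3999938964844, 263.20001220703125], [256.29998779296875, 284.0]] 
cup_yellow top 0.65 [192. 349.] 520 [[343.5, 179.0], [371.1000061035156, 174.8000030517578], [376.0, 207.8000030517578], [348.3999938964844, 212.0]] [[696.0, -147.0], [704.0, -214.0], [624.0, -221.0], [615.0, -155.0]]
cup_yellow scene 0.61 [286. 238.] 641 [[209.0, 282.0], [231.0, 260.0], [255.0, 284.0], [233.0, 306.0]]
```

View pics/ta.png

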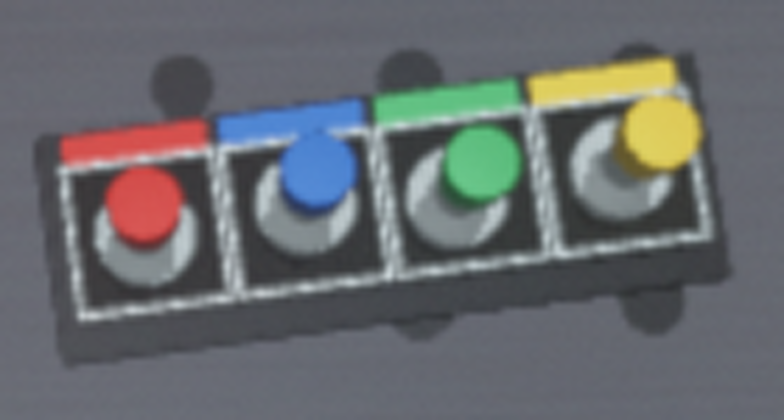

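View pics/sa.png

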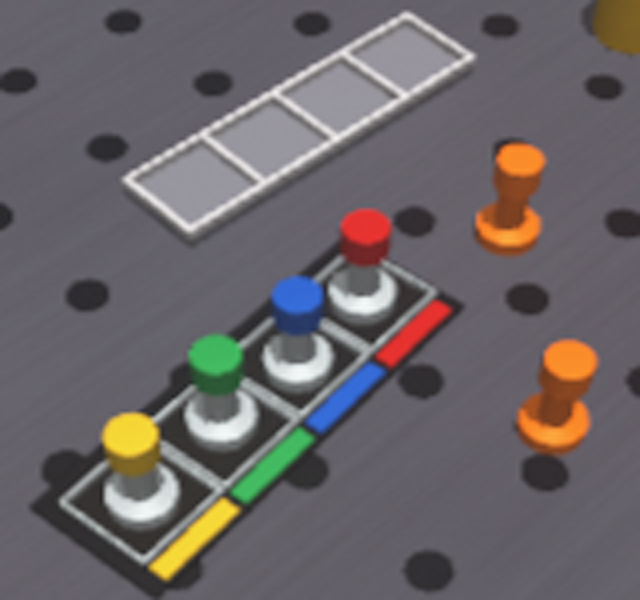

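The crop confirms the choice. The four stations hold red, blue, green and yellow posts with steel feet, and both all-orange pieces stand outside the rack. Now the precise fit.

View pics/tb.png

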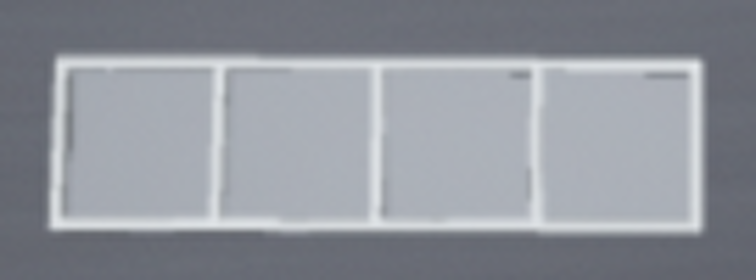

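```bash
python3 - <<'E'
from h import *
import pickle
from scipy.optimize import least_squares
F=pickle.load(open("F.pkl","rb"))
T=F["top"];S=F["scene"]
# cap colour blobs: fit post xy by comparing colour centroid in windows
win={"red":((268,188,284,216),(276,196,295,217),0),"blue":((296,184,316,204),(260,216,278,236),112),"green":((325,184,346,204),(240,230,259,253),70),"yellow":((358,182,378,200),(218,255,238,276),25)}
for c,(wt,ws,h0) in win.items():
  obs=[]
  for f,w in((T,wt),(S,ws)):
    h=cv2.cvtColor(f["pixels"],cv2.COLOR_RGB2HSV).astype(int)[w[1]:w[3],w[0]:w[2]]
    d=abs(h[...,0]-h0);d=np.minimum(d,180-d);k=((d<14)&(h[...,1]>110)&(h[...,2]>60)).astype(np.uint8)
    n,l,st,ce=cv2.connectedComponentsWithStats(k)
    i=1+np.argmax(st[1:,4]); u,v=ce[i]; obs.append((f,(u+w[0],v+w[1]))); print(c,st[i],(u+w[0]).round(1),(v+w[1]).round(1))
  p=tri(obs)
  # model: silhouettes of cap cylinder z70..98
  a=np.linspace(0,2*np.pi,60)
  def cen(f,x,y):
    P=np.array([[x+15*np.cos(t),y+15*np.sin(t),z] for z in(70,98) for t in a]); uv=proj(f,P).astype(np.float32)
    hu=cv2.convexHull(uv);m=cv2.moments(hu);return np.array([m["m10"]/m["m00"],m["m01"]/m["m00"]])
  for nm,o in(("both",obs),("top",obs[:1]),("scene",obs[1:])):
    r=least_squares(lambda q:np.concatenate([cen(f,*q)-uv for f,uv in o]),p[:2])
    print("  ",nm,r.x.round(1),np.abs(r.fun).max().round(2))
  print("  tri",p.round(1))
# cups rim corners rack A picks in ta crop /5.6 (outer)
pa=np.array([(60,168),(684,88),(712,238),(82,318)])/5.6+[250,165]-0.5+.5/5.6
def fit(f,pts,loc,z,x0):
  def W(q): c,s=np.cos(q[2]),np.sin(q[2]); return np.c_[q[0]+c*loc[:,0]-s*loc[:,1],q[1]+s*loc[:,0]+c*loc[:,1],np.full(len(loc),z)]
  r=least_squares(lambda q:(proj(f,W(q))-pts).ravel(),x0,x_scale=[100,100,1]);return r.x,np.abs(r.fun).max()
la=np.array([(33,135),(33,-135),(-33,-135),(-33,135.)])
print("rackA",fit(T,pa,la,18,[645,-85,0.0]))
E
```

```text
red [  1   7  14  14 154] 275.4 201.1
red [  4   3  13  16 174] 285.8 206.4
   both [632.5  16. ] 1.1
   top [634.   16.2] 0.42
   scene [629.6  16.1] 0.4
  tri [632.5  16.   88.9]
blue [  0   0  19  19 245] 305.6 191.9
blue [  3   2  13  17 186] 269.0 225.9
   both [648.8 -52.3] 2.25
   top [652.9 -50.1] 0.01
   scene [642.1 -53.6] 0.88
  tri [648.8 -52.3  94.1]
green [  4   3  14  14 153] 335.5 193.7
green [  2   5  14  16 179] 248.7 242.5
   both [ 644.9 -116. ] 1.13
   top [ 647. -116.] 0.04
   scene [ 642.3 -114.4] 0.0
  tri [ 645.6 -116.    90. ]
yellow [  2   0  15  14 167] 367.1 188.7
yellow [  2   2  15  18 214] 227.5 265.2
   both [ 654.9 -186.1] 0.8
   top [ 656.7 -186.5] 0.0
   scene [ 652.9 -185.6] 0.0
  tri [ 655.5 -186.4   88.7]
rackA (array([ 6.44295012e+02, -8.49990810e+01,  1.03509354e-01]), np.float64(0.3483916059394119))
```

```bash
python3 - <<'E'
from h import *
import pickle
from scipy.optimize import least_squares
F=pickle.load(open("F.pkl","rb"));T=F["top"];S=F["scene"]
def fit(obs,loc,z,x0):
  def W(q): c,s=np.cos(q[2]),np.sin(q[2]); return np.c_[q[0]+c*loc[:,0]-s*loc[:,1],q[1]+s*loc[:,0]+c*loc[:,1],np.full(len(loc),z)]
  r=least_squares(lambda q:np.concatenate([(proj(f,W(q))-p).ravel() for f,p in obs]),x0,x_scale=[100,100,1]);return r.x.round(3),np.abs(r.fun).max()
o=-.5+.5/5.6
pb=np.array([(57,56),(702,61),(702,232),(50,229)])/5.6+[170+o,245+o]
lb=np.array([(35,134),(35,-134),(-35,-134),(-35,134.)])
sb=np.array([(473,58),(191,240),(123,181),(405,12)])/[4,600/170]+[195-.4,140-.4]
x0=[486,110,0]
qb,e=fit([(T,pb)],lb,20,x0);print("top",qb,e)
print("scene",fit([(S,sb)],lb,20,x0)); print("both",fit([(T,pb),(S,sb)],lb,20,x0))
for y in(-99,-33,33,99):print("bay",y,(qb[0]-np.sin(qb[2])*y).round(1),(qb[1]+np.cos(qb[2])*y).round(1))
print("blue cap top",atz(T,[319/5.6+250+o,168/5.6+165+o],98).round(1))
for n,p in(("look1",(269,135)),("look2",(222,192)),("can",(104,230)),("magnet",(112,308))): print(n,atz(T,p,{"can":150}.get(n,60)).round(0))
s=sense();print(s["eef_pos"],s["tcp_rot"])
# travel in tool axes
y=s["tcp_rot"][2];tx=np.array([np.cos(y),np.sin(y)]);ty=np.array([np.sin(y),-np.cos(y)])
d=np.array([633,16])-s["eef_pos"][:2];print("tx",d@tx,"ty",d@ty)
E
```

```text
top [ 4.85159e+02  1.10480e+02 -3.20000e-02] 0.2269572040801222
scene (array([ 4.86063e+02,  1.07442e+02, -1.70000e-02]), np.float64(0.8668564903051106))
both (array([ 4.85298e+02,  1.09454e+02, -2.70000e-02]), np.float64(1.6785671516904017))
bay -99 482.0 11.5
bay -33 484.1 77.5
bay 33 486.2 143.5
bay 99 488.3 209.4
blue cap top [[644.3 -51.   98. ]]
look1 [[795.  28.  60.]]
look2 [[663. 138.  60.]]
can [[572. 364. 150.]]
magnet [[410. 381.  60.]]
[168.41367736 601.88903962 231.2892773 ] [-3.14158414e+00  4.21798540e-05  2.86879405e+00]
tx -605.2608990892824 ty -439.0508648978136
```

```bash
python3 -m inch '[{"gripper":0.0854,"tx":-0.038,"ty":-0.0274,"tz":0,"spin":0},{"gripper":0.0854,"tx":-0.038,"ty":-0.0274,"tz":0,"spin":0},{"gripper":0.0854,"tx":-0.038,"ty":-0.0274,"tz":0,"spin":0},{"gripper":0.0854,"tx":-0.038,"ty":-0.0274,"tz":0,"spin":0},{"gripper":0.0854,"tx":-0.038,"ty":-0.0274,"tz":0,"spin":0},{"gripper":0.0854,"tx":-0.038,"ty":-0.0274,"tz":0,"spin":0},{"gripper":0.0854,"tx":-0.038,"ty":-0.0274,"tz":0,"spin":0},{"gripper":0.0854,"tx":-0.038,"ty":-0.0274,"tz":0,"spin":0}]' 60
```

```text
clock: 2.05
eef_pos: [403.1, 307.4, 231.6]
tcp_rot: [3.141, 0.0, 2.869]
contact_force: [0.6, -0.3, 0.5]
opening: 0.998
```

```bash
python3 -m inch '[{"gripper":0.0854,"tx":-0.038,"ty":-0.0274,"tz":0,"spin":0},{"gripper":0.0854,"tx":-0.038,"ty":-0.0274,"tz":0,"spin":0},{"gripper":0.0854,"tx":-0.038,"ty":-0.0274,"tz":0,"spin":0},{"gripper":0.0854,"tx":-0.038,"ty":-0.0274,"tz":0,"spin":0},{"gripper":0.0854,"tx":-0.038,"ty":-0.0274,"tz":0,"spin":0},{"gripper":0.0854,"tx":-0.038,"ty":-0.0274,"tz":0,"spin":0},{"gripper":0.0854,"tx":-0.038,"ty":-0.0274,"tz":0,"spin":0},{"gripper":0.0854,"tx":-0.038,"ty":-0.0274,"tz":0,"spin":0}]'
python3 -m inch '[{"gripper":0.0854,"tx":0,"ty":0,"tz":0,"spin":8.5},{"gripper":0.0854,"tx":0,"ty":0,"tz":0,"spin":8.5},{"gripper":0.0854,"tx":0,"ty":0,"tz":0,"spin":8.5},{"gripper":0.0854,"tx":0,"ty":0,"tz":0,"spin":8.5},{"gripper":0.0854,"tx":0,"ty":0,"tz":0,"spin":8.5},{"gripper":0.0854,"tx":0,"ty":0,"tz":0,"spin":8.5},{"gripper":0.0854,"tx":0,"ty":0,"tz":0,"spin":8.5},{"gripper":0.0854,"tx":0,"ty":0,"tz":0,"spin":8.5}]'
python3 - <<'E'
from h import *
f=grab_frame("wrist");cv2.imwrite("pics/w1.png",f["pixels"][:,:,::-1]);print(sense()["eef_pos"],sense()["tcp_rot"])
import pickle;pickle.dump(f,open("W.pkl","wb"))
for n,p in dict(red=(632.5,16,98),blue=(644,-51.5,98),green=(645,-116,98)).items(): print(n,proj(f,p))
E
```

```text
clock: 2.85
eef_pos: [636.8, 14.1, 231.4]
tcp_rot: [3.141, 0.0, 2.869]
contact_force: [1.0, 0.5, -0.4]
opening: 1.002
clock: 3.65
eef_pos: [635.8, 15.9, 231.3]
tcp_rot: [-3.142, -0.0, 1.676]
contact_force: [0.4, 0.7, -0.2]
opening: 1.002
[635.76190367  15.86278165 231.23550962] [-3.14148529e+00 -1.84692211e-05  1.66661064e+00]
red [[278.59911481 200.30956862]]
blue [[283.52484153 271.78920425]]
green [[277.53564261 330.97304045]]
```

View pics/w1.png

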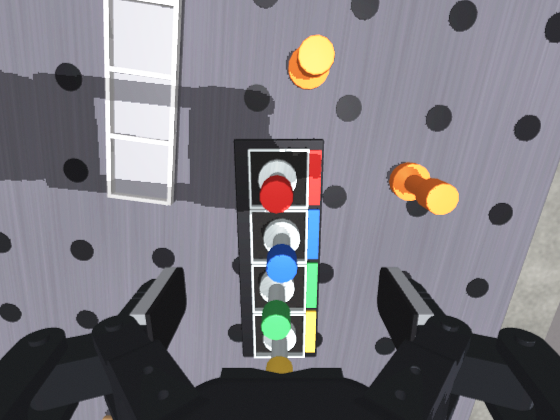

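The red cap shows at (275,197) in the wrist view, against a prediction of (279,200), so they agree within about 3 mm. The open jaws straddle the row with nothing under them. Descending on red.

```bash
python3 -m inch '[{"gripper":0.0854,"tx":0,"ty":0,"tz":0,"spin":5.5},{"gripper":0.0854,"tx":0,"ty":-0.004,"tz":0.03,"spin":0},{"gripper":0.0854,"tx":0,"ty":0,"tz":0.03,"spin":0},{"gripper":0.0854,"tx":0,"ty":0,"tz":0.03,"spin":0},{"gripper":0.0854,"tx":0,"ty":0,"tz":0.03,"spin":0},{"gripper":0.0854,"tx":0,"ty":0,"tz":0.025,"spin":0},{"gripper":0.0854,"tx":0,"ty":0,"tz":0.015,"spin":0},{"gripper":0.0854,"tx":0,"ty":0,"tz":0.009,"spin":0}]'
python3 -m inch '[{"gripper":0.06,"tx":0,"ty":0,"tz":0,"spin":0},{"gripper":0.04,"tx":0,"ty":0,"tz":0,"spin":0},{"gripper":0.02,"tx":0,"ty":0,"tz":0,"spin":0},{"gripper":0.02,"tx":0,"ty":0,"tz":0,"spin":0},{"gripper":0.02,"tx":0,"ty":0,"tz":0,"spin":0},{"gripper":0.02,"tx":0,"ty":0,"tz":0,"spin":0},{"gripper":0.02,"tx":0,"ty":0,"tz":0,"spin":0},{"gripper":0.02,"tx":0,"ty":0,"tz":0,"spin":0}]' 60
python3 - <<'E'
from h import *
f=grab_frame("wrist");cv2.imwrite("pics/w2.png",f["pixels"][:,:,::-1]);print(sense()["eef_pos"],sense()["tcp_rot"])
E
```

```text
clock: 4.5
eef_pos: [631.4, 15.8, 61.1]
tcp_rot: [-3.14, 0.0, 1.588]
contact_force: [-0.8, -0.2, 0.5]
opening: 1.003
clock: 5.3
eef_pos: [632.4, 15.9, 63.5]
tcp_rot: [3.14, -0.0, 1.586]
contact_force: [-1.4, 0.1, 5.7]
opening: 0.335
[632.39971015  15.86463594  63.48510063] [ 3.14008808e+00 -3.40945735e-05  1.58607324e+00]
```

View pics/w2.png

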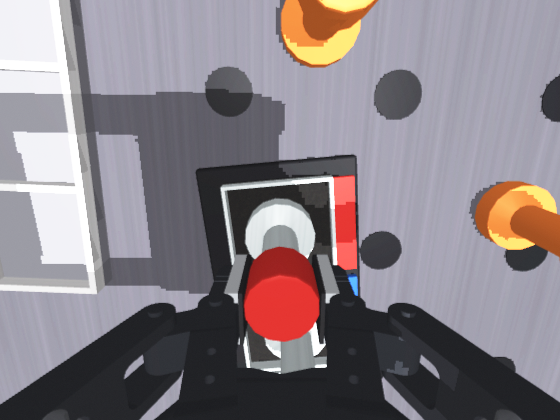

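Red is gripped: the opening is 28.5 mm on the 30 mm cap, and the post is upright. Lifting and carrying it.

```bash
python3 -m inch '[{"gripper":0.02,"tx":0,"ty":0,"tz":-0.01,"spin":0},{"gripper":0.02,"tx":0,"ty":0,"tz":-0.025,"spin":0},{"gripper":0.02,"tx":0,"ty":0,"tz":-0.03,"spin":0},{"gripper":0.02,"tx":0,"ty":0,"tz":-0.03,"spin":0},{"gripper":0.02,"tx":0,"ty":-0.01,"tz":-0.01,"spin":0},{"gripper":0.02,"tx":0,"ty":-0.03,"tz":0,"spin":0},{"gripper":0.02,"tx":-0.002,"ty":-0.03,"tz":0,"spin":0},{"gripper":0.02,"tx":0,"ty":-0.03,"tz":0,"spin":0}]'
python3 -m inch '[{"gripper":0.02,"tx":0,"ty":-0.03,"tz":0,"spin":0},{"gripper":0.02,"tx":0,"ty":-0.02,"tz":0,"spin":0},{"gripper":0.02,"tx":0,"ty":0,"tz":0,"spin":0},{"gripper":0.02,"tx":0,"ty":0,"tz":0,"spin":0},{"gripper":0.02,"tx":0,"ty":0,"tz":0,"spin":0},{"gripper":0.02,"tx":0,"ty":0,"tz":0,"spin":0},{"gripper":0.02,"tx":0,"ty":0,"tz":0,"spin":0},{"gripper":0.02,"tx":0,"ty":0,"tz":0,"spin":0}]'
python3 - <<'E'
from h import *
for n in("wrist","top"):
  f=grab_frame(n);cv2.imwrite(f"pics/{n}3.png",f["pixels"][:,:,::-1]);
print(sense()["eef_pos"],sense()["tcp_rot"],sense()["contact_force"])
E
```

```text
clock: 6.15
eef_pos: [529.2, 12.1, 166.5]
tcp_rot: [-3.14, 0.0, 1.586]
contact_force: [-0.7, -0.3, -2.4]
opening: 0.336
clock: 6.95
eef_pos: [482.1, 11.6, 167.1]
tcp_rot: [-3.141, 0.0, 1.586]
contact_force: [-0.2, -0.8, -3.2]
opening: 0.335
[481.95123627  11.5482785  167.14705289] [-3.14137060e+00  2.25984485e-05  1.58603214e+00] [ 0.09766218 -0.03416166 -2.71676534]
```

View pics/wrist3.png

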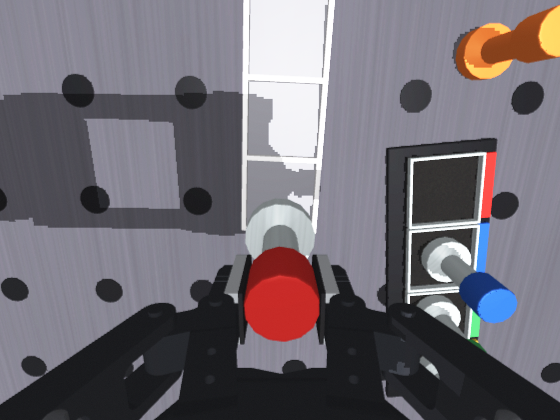

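View pics/top3.png

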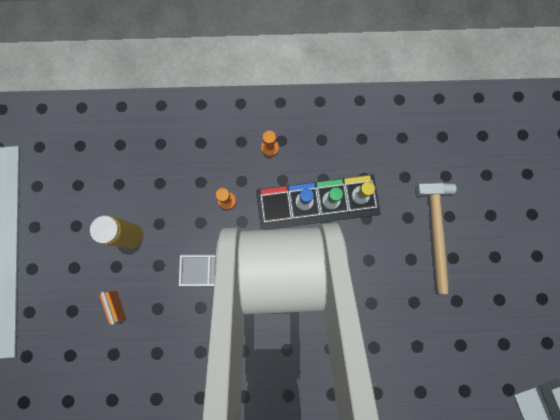

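```bash
python3 - <<'E'
from h import *
f=grab_frame("wrist");q=(485.2,110.5,-.032);c,s=np.cos(q[2]),np.sin(q[2])
for x,y in((-35,-134),(-35,-66),(35,-66),(-35,0),(35,0)): print(x,y,proj(f,(q[0]+c*x-s*y,q[1]+s*x+c*y,20)).round(1))
h=f["pixels"];print("foot circle pred",proj(f,(482,11.5,167-53.5+14)))
E
python3 -m inch '[{"gripper":0.02,"tx":0,"ty":0,"tz":0.015,"spin":0},{"gripper":0.02,"tx":0,"ty":0,"tz":0.025,"spin":0},{"gripper":0.02,"tx":0,"ty":0,"tz":0.02,"spin":0},{"gripper":0.02,"tx":0,"ty":0,"tz":0.015,"spin":0},{"gripper":0.02,"tx":0,"ty":0,"tz":0.008,"spin":0},{"gripper":0.02,"tx":0,"ty":0,"tz":0.004,"spin":0},{"gripper":0.02,"tx":0,"ty":0,"tz":0,"spin":0},{"gripper":0.02,"tx":0,"ty":0,"tz":0,"spin":0}]'
python3 - <<'E'
from h import *
f=grab_frame("wrist");cv2.imwrite(f"pics/w4.png",f["pixels"][:,:,::-1]);
E
```

```text
-35 -134 [[243.3 231.3]]
-35 -66 [[244.3 158.3]]
35 -66 [[324.2 162.1]]
-35 0 [[245.4  77.2]]
35 0 [[331.   81.5]]
foot circle pred [[282.84927092 242.35117293]]
clock: 7.9
eef_pos: [482.4, 11.6, 80.9]
tcp_rot: [3.141, -0.0, 1.586]
contact_force: [-0.8, -0.3, -2.6]
opening: 0.332
```

View pics/w4.png

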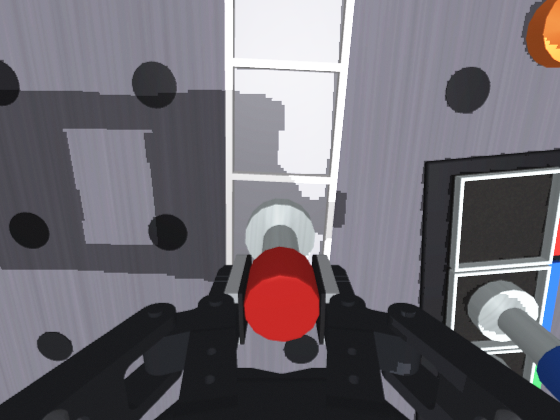

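The wrist view confirms the rack B fit: dividers at (245,157) and (247,77), within 3 px of predicted. There are 17 mm left to go down.

```bash
python3 -m inch '[{"gripper":0.02,"tx":0,"ty":0,"tz":0.008,"spin":0},{"gripper":0.02,"tx":0,"ty":0,"tz":0.005,"spin":0},{"gripper":0.02,"tx":0,"ty":0,"tz":0.002,"spin":0},{"gripper":0.02,"tx":0,"ty":0,"tz":0.001,"spin":0},{"gripper":0.02,"tx":0,"ty":0,"tz":0.001,"spin":0},{"gripper":0.02,"tx":0,"ty":0,"tz":0,"spin":0},{"gripper":0.02,"tx":0,"ty":0,"tz":0,"spin":0},{"gripper":0.02,"tx":0,"ty":0,"tz":0,"spin":0}]'
```

```text
clock: 8.75
eef_pos: [481.7, 11.6, 63.5]
tcp_rot: [-3.141, 0.0, 1.586]
contact_force: [-4.0, -0.5, 5.3]
opening: 0.337
```

Contact felt: the vertical force went from -2.6 to +5.3 N. Releasing, then up and across to blue at (643.5,-52).

```bash
python3 -m inch '[{"gripper":0.032,"tx":0,"ty":0,"tz":0,"spin":0},{"gripper":0.04,"tx":0,"ty":0,"tz":0,"spin":0},{"gripper":0.05,"tx":0,"ty":0,"tz":0,"spin":0},{"gripper":0.0854,"tx":0,"ty":0,"tz":0,"spin":0},{"gripper":0.0854,"tx":0,"ty":0,"tz":0,"spin":0},{"gripper":0.0854,"tx":0,"ty":0,"tz":-0.01,"spin":0},{"gripper":0.0854,"tx":0,"ty":0,"tz":-0.03,"spin":0},{"gripper":0.0854,"tx":0,"ty":0,"tz":-0.03,"spin":0}]'
python3 - <<'E'
from h import *
f=grab_frame("wrist");cv2.imwrite(f"pics/w5.png",f["pixels"][:,:,::-1]);print(sense()["eef_pos"],sense()["tcp_rot"])
E
```

```text
clock: 9.55
eef_pos: [481.3, 11.5, 134.3]
tcp_rot: [-3.14, 0.0, 1.586]
contact_force: [0.6, 0.1, -0.0]
opening: 1.002
[484.20892112  11.57584344 138.92450084] [ 3.13621959e+00 -9.04459584e-06  1.58592683e+00]
```

View pics/w5.png

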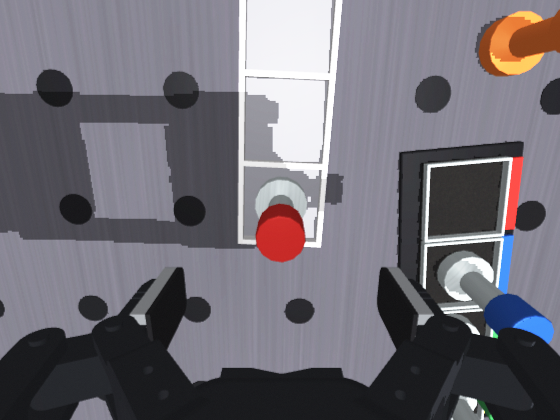

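Red stands upright in the rightmost bay with its foot at (281,203), inside the walls, and the jaws are clear. Moving to blue.

```bash
python3 -m inch '[{"gripper":0.0854,"tx":0,"ty":0.01,"tz":-0.01,"spin":0.9},{"gripper":0.0854,"tx":-0.014,"ty":0.035,"tz":0,"spin":0},{"gripper":0.0854,"tx":-0.018,"ty":0.04,"tz":0,"spin":0},{"gripper":0.0854,"tx":-0.018,"ty":0.04,"tz":0,"spin":0},{"gripper":0.0854,"tx":-0.013,"ty":0.026,"tz":0,"spin":0},{"gripper":0.0854,"tx":0,"ty":0.01,"tz":0,"spin":0},{"gripper":0.0854,"tx":0,"ty":0,"tz":0,"spin":0},{"gripper":0.0854,"tx":0,"ty":0,"tz":0,"spin":0}]'
python3 - <<'E'
from h import *
f=grab_frame("wrist");cv2.imwrite(f"pics/w6.png",f["pixels"][:,:,::-1]);print(sense()["eef_pos"],sense()["tcp_rot"])
print(proj(f,[(643,-52,98),(643,-52,70),(643,-52,24)]).round(1))
E
```

```text
clock: 10.4
eef_pos: [641.6, -50.8, 142.7]
tcp_rot: [-3.14, -0.0, 1.57]
contact_force: [-0.4, 0.5, -0.5]
opening: 1.002
[641.38305772 -50.69885568 142.89136251] [-3.13977314e+00 -2.76758589e-04  1.57056588e+00]
[[285.2 240.9]
 [284.9 225.5]
 [284.5 206.8]]
```

View pics/w6.png

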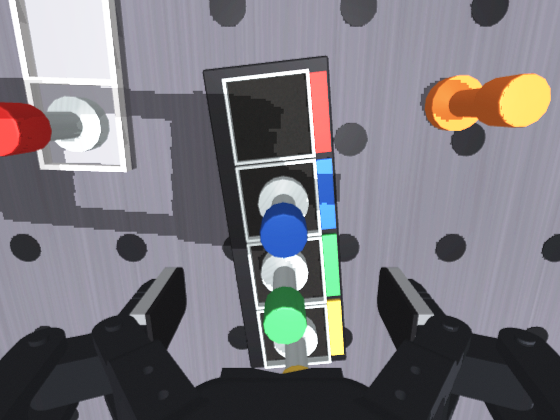

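Blue's cap is at (283,233) and its foot at (283,200), between the jaws. Descending and gripping.

```bash
python3 -m inch '[{"gripper":0.0854,"tx":0.0,"ty":0.001,"tz":0.02,"spin":0},{"gripper":0.0854,"tx":0,"ty":0,"tz":0.025,"spin":0},{"gripper":0.0854,"tx":0,"ty":0,"tz":0.02,"spin":0},{"gripper":0.0854,"tx":0,"ty":0,"tz":0.01,"spin":0},{"gripper":0.0854,"tx":0,"ty":0,"tz":0.006,"spin":0},{"gripper":0.06,"tx":0,"ty":0,"tz":0,"spin":0},{"gripper":0.045,"tx":0,"ty":0,"tz":0,"spin":0},{"gripper":0.035,"tx":0,"ty":0,"tz":0,"spin":0}]'
python3 -m inch '[{"gripper":0.02,"tx":0,"ty":0,"tz":0,"spin":0},{"gripper":0.02,"tx":0,"ty":0,"tz":0,"spin":0},{"gripper":0.02,"tx":0,"ty":0,"tz":0,"spin":0},{"gripper":0.02,"tx":0,"ty":0,"tz":0,"spin":0},{"gripper":0.02,"tx":0,"ty":0,"tz":0,"spin":0},{"gripper":0.02,"tx":0,"ty":0,"tz":0,"spin":0},{"gripper":0.02,"tx":0,"ty":0,"tz":0,"spin":0},{"gripper":0.02,"tx":0,"ty":0,"tz":0,"spin":0}]'
python3 - <<'E'
from h import *
f=grab_frame("wrist");cv2.imwrite(f"pics/w7.png",f["pixels"][:,:,::-1]);print(sense()["eef_pos"],sense()["tcp_rot"])
E
```

```text
clock: 11.25
eef_pos: [644.5, -51.4, 63.3]
tcp_rot: [3.14, 0.0, 1.57]
contact_force: [-0.1, -0.1, -0.4]
opening: 0.518
clock: 12.05
eef_pos: [644.1, -51.4, 63.2]
tcp_rot: [3.141, 0.0, 1.57]
contact_force: [-1.7, -0.3, 6.5]
opening: 0.337
[644.12429898 -51.45539511  63.19353649] [3.14079048e+00 9.95376278e-05 1.57019158e+00]
```

View pics/w7.png

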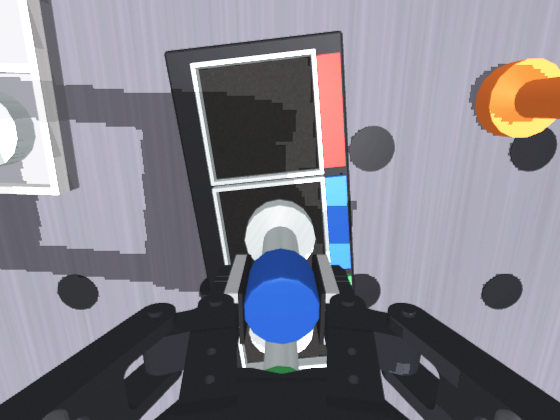

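Blue gripped. Carrying it to the second bay from the right, at (484,77.5).

```bash
python3 -m inch '[{"gripper":0.02,"tx":0,"ty":0,"tz":-0.01,"spin":0},{"gripper":0.02,"tx":0,"ty":0,"tz":-0.03,"spin":0},{"gripper":0.02,"tx":0,"ty":0,"tz":-0.035,"spin":0},{"gripper":0.02,"tx":0,"ty":0,"tz":-0.03,"spin":0},{"gripper":0.02,"tx":0.01,"ty":-0.01,"tz":0,"spin":0},{"gripper":0.02,"tx":0.025,"ty":-0.03,"tz":0,"spin":0},{"gripper":0.02,"tx":0.03,"ty":-0.038,"tz":0,"spin":0},{"gripper":0.02,"tx":0.03,"ty":-0.038,"tz":0,"spin":0}]'
python3 -m inch '[{"gripper":0.02,"tx":0.024,"ty":-0.03,"tz":0,"spin":0},{"gripper":0.02,"tx":0.01,"ty":-0.014,"tz":0,"spin":0},{"gripper":0.02,"tx":0,"ty":0,"tz":0,"spin":0},{"gripper":0.02,"tx":0,"ty":0,"tz":0,"spin":0},{"gripper":0.02,"tx":0,"ty":0,"tz":0.02,"spin":0},{"gripper":0.02,"tx":0,"ty":0,"tz":0.025,"spin":0},{"gripper":0.02,"tx":0,"ty":0,"tz":0.015,"spin":0},{"gripper":0.02,"tx":0,"ty":0,"tz":0,"spin":0}]'
python3 - <<'E'
from h import *
f=grab_frame("wrist");cv2.imwrite(f"pics/w8.png",f["pixels"][:,:,::-1]);print(sense()["eef_pos"],sense()["tcp_rot"])
E
```

```text
clock: 12.9
eef_pos: [525.0, 44.6, 166.0]
tcp_rot: [-3.139, -0.0, 1.569]
contact_force: [0.5, 0.6, -3.1]
opening: 0.336
clock: 13.7
eef_pos: [483.4, 76.8, 105.2]
tcp_rot: [-3.138, 0.001, 1.569]
contact_force: [-1.1, -1.0, -2.7]
opening: 0.336
[484.11150689  76.98677852 106.40860938] [-3.13978009e+00  4.54126649e-04  1.56927814e+00]
```

View pics/w8.png

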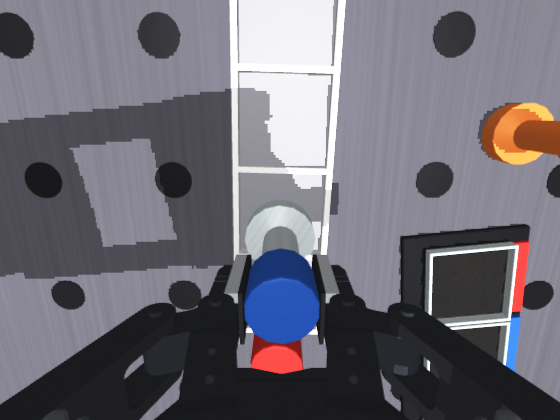

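Blue hangs upright over the second bay, with red behind it at (277,350). Lowering.

```bash
python3 -m inch '[{"gripper":0.02,"tx":0,"ty":0,"tz":0.018,"spin":0},{"gripper":0.02,"tx":0,"ty":0,"tz":0.012,"spin":0},{"gripper":0.02,"tx":0,"ty":0,"tz":0.007,"spin":0},{"gripper":0.02,"tx":0,"ty":0,"tz":0.003,"spin":0},{"gripper":0.02,"tx":0,"ty":0,"tz":0.001,"spin":0},{"gripper":0.02,"tx":0,"ty":0,"tz":0.001,"spin":0},{"gripper":0.02,"tx":0,"ty":0,"tz":0,"spin":0},{"gripper":0.02,"tx":0,"ty":0,"tz":0,"spin":0}]'
```

```text
clock: 14.55
eef_pos: [484.1, 77.8, 65.6]
tcp_rot: [3.141, -0.0, 1.57]
contact_force: [0.6, 0.1, -3.2]
opening: 0.339
```

```bash
python3 -m inch '[{"gripper":0.02,"tx":0,"ty":0,"tz":0.001,"spin":0},{"gripper":0.02,"tx":0,"ty":0,"tz":0.001,"spin":0},{"gripper":0.02,"tx":0,"ty":0,"tz":0.001,"spin":0},{"gripper":0.02,"tx":0,"ty":0,"tz":0,"spin":0},{"gripper":0.02,"tx":0,"ty":0,"tz":0,"spin":0},{"gripper":0.02,"tx":0,"ty":0,"tz":0,"spin":0},{"gripper":0.02,"tx":0,"ty":0,"tz":0,"spin":0},{"gripper":0.02,"tx":0,"ty":0,"tz":0,"spin":0}]'
```

```text
clock: 15.35
eef_pos: [484.0, 77.8, 63.1]
tcp_rot: [3.141, -0.0, 1.57]
contact_force: [-4.3, 0.3, 10.4]
opening: 0.331
```

Set down: +10 N at z = 63.1. Releasing and going up.

```bash
python3 -m inch '[{"gripper":0.032,"tx":0,"ty":0,"tz":0,"spin":0},{"gripper":0.04,"tx":0,"ty":0,"tz":0,"spin":0},{"gripper":0.05,"tx":0,"ty":0,"tz":0,"spin":0},{"gripper":0.0854,"tx":0,"ty":0,"tz":0,"spin":0},{"gripper":0.0854,"tx":0,"ty":0,"tz":0,"spin":0},{"gripper":0.0854,"tx":0,"ty":0,"tz":-0.01,"spin":0},{"gripper":0.0854,"tx":0,"ty":0,"tz":-0.035,"spin":0},{"gripper":0.0854,"tx":0,"ty":0,"tz":-0.035,"spin":0}]'
python3 - <<'E'
from h import *
f=grab_frame("wrist");cv2.imwrite(f"pics/w9.png",f["pixels"][:,:,::-1]);print(sense()["eef_pos"],sense()["tcp_rot"])
E
```

```text
clock: 16.15
eef_pos: [483.2, 77.6, 143.3]
tcp_rot: [-3.14, 0.0, 1.57]
contact_force: [0.7, -0.1, 0.1]
opening: 1.004
[486.51068577  78.13783734 148.79064625] [ 3.13551449e+00 -9.75820192e-04  1.57025782e+00]
```

View pics/w9.png

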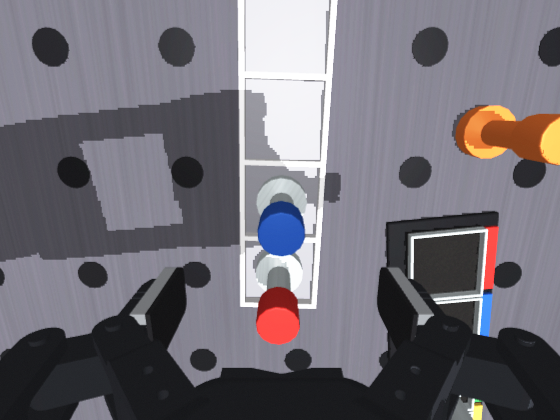

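Blue is upright in its bay. Next green at (645.5,-116): dx = +161.5 and dy = -194.

```bash
python3 -m inch '[{"gripper":0.0854,"tx":-0.012,"ty":0.01,"tz":0,"spin":0},{"gripper":0.0854,"tx":-0.034,"ty":0.028,"tz":0,"spin":0},{"gripper":0.0854,"tx":-0.036,"ty":0.03,"tz":0,"spin":0},{"gripper":0.0854,"tx":-0.036,"ty":0.03,"tz":0,"spin":0},{"gripper":0.0854,"tx":-0.036,"ty":0.03,"tz":0,"spin":0},{"gripper":0.0854,"tx":-0.03,"ty":0.025,"tz":0,"spin":0},{"gripper":0.0854,"tx":-0.01,"ty":0.0085,"tz":0,"spin":0},{"gripper":0.0854,"tx":0,"ty":0,"tz":0,"spin":0}]'
python3 - <<'E'
from h import *
f=grab_frame("wrist");cv2.imwrite(f"pics/w10.png",f["pixels"][:,:,::-1]);print(sense()["eef_pos"],sense()["tcp_rot"])
print(proj(f,[(645.5,-116,98),(645.5,-116,24)]).round(1))
E
```

```text
clock: 17.0
eef_pos: [645.6, -118.3, 141.1]
tcp_rot: [-3.141, -0.0, 1.568]
contact_force: [-0.2, 0.3, -1.0]
opening: 0.995
[ 644.53914043 -116.89674181  141.15923226] [-3.13965016e+00 -5.24069105e-04  1.56892190e+00]
[[282.6 236.4]
 [282.4 203.2]]
```

View pics/w10.png

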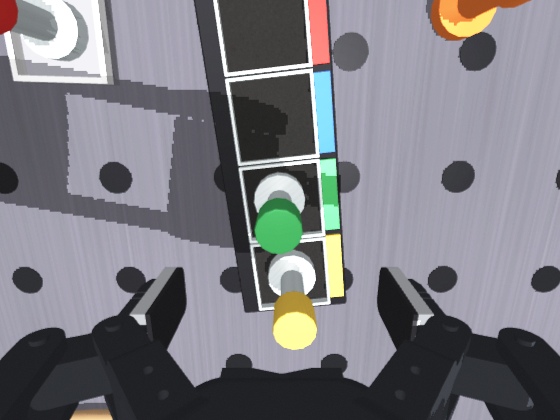

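Green's cap is at (278,228), about 2 mm toward the robot. Correcting, descending and gripping.

```bash
python3 -m inch '[{"gripper":0.0854,"tx":0.0,"ty":-0.002,"tz":0.02,"spin":0},{"gripper":0.0854,"tx":0,"ty":0,"tz":0.025,"spin":0},{"gripper":0.0854,"tx":0,"ty":0,"tz":0.02,"spin":0},{"gripper":0.0854,"tx":0,"ty":0,"tz":0.01,"spin":0},{"gripper":0.0854,"tx":0,"ty":0,"tz":0.005,"spin":0},{"gripper":0.06,"tx":0,"ty":0,"tz":0,"spin":0},{"gripper":0.045,"tx":0,"ty":0,"tz":0,"spin":0},{"gripper":0.035,"tx":0,"ty":0,"tz":0,"spin":0}]'
python3 -m inch '[{"gripper":0.02,"tx":0,"ty":0,"tz":0,"spin":0},{"gripper":0.02,"tx":0,"ty":0,"tz":0,"spin":0},{"gripper":0.02,"tx":0,"ty":0,"tz":0,"spin":0},{"gripper":0.02,"tx":0,"ty":0,"tz":0,"spin":0},{"gripper":0.02,"tx":0,"ty":0,"tz":0,"spin":0},{"gripper":0.02,"tx":0,"ty":0,"tz":0,"spin":0},{"gripper":0.02,"tx":0,"ty":0,"tz":0,"spin":0},{"gripper":0.02,"tx":0,"ty":0,"tz":0,"spin":0}]'
python3 - <<'E'
from h import *
f=grab_frame("wrist");cv2.imwrite(f"pics/w11.png",f["pixels"][:,:,::-1]);print(sense()["eef_pos"],sense()["tcp_rot"])
E
```

```text
clock: 17.85
eef_pos: [643.9, -116.4, 63.3]
tcp_rot: [3.14, 0.0, 1.57]
contact_force: [-0.4, -0.3, -0.4]
opening: 0.512
clock: 18.65
eef_pos: [644.0, -116.5, 63.4]
tcp_rot: [3.14, 0.0, 1.57]
contact_force: [-1.4, 0.6, 6.9]
opening: 0.334
[ 643.95249255 -116.54527847   63.31795666] [3.14005318e+00 2.19107168e-04 1.57014731e+00]
```

View pics/w11.png

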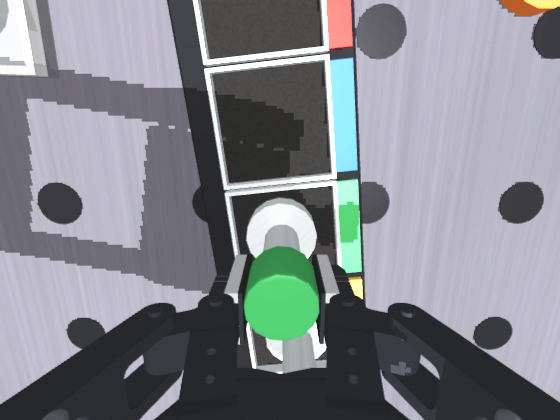

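Green gripped. Carrying it to the third bay from the right, at (486,143.3): dx = -158 and dy = +260.

```bash
python3 -m inch '[{"gripper":0.02,"tx":0,"ty":0,"tz":-0.01,"spin":0},{"gripper":0.02,"tx":0,"ty":0,"tz":-0.03,"spin":0},{"gripper":0.02,"tx":0,"ty":0,"tz":-0.035,"spin":0},{"gripper":0.02,"tx":0,"ty":0,"tz":-0.03,"spin":0},{"gripper":0.02,"tx":0.01,"ty":-0.006,"tz":0,"spin":0},{"gripper":0.02,"tx":0.03,"ty":-0.018,"tz":0,"spin":0},{"gripper":0.02,"tx":0.035,"ty":-0.021,"tz":0,"spin":0},{"gripper":0.02,"tx":0.035,"ty":-0.021,"tz":0,"spin":0}]'
python3 -m inch '[{"gripper":0.02,"tx":0.035,"ty":-0.021,"tz":0,"spin":0},{"gripper":0.02,"tx":0.035,"ty":-0.021,"tz":0,"spin":0},{"gripper":0.02,"tx":0.035,"ty":-0.021,"tz":0,"spin":0},{"gripper":0.02,"tx":0.03,"ty":-0.019,"tz":0,"spin":0},{"gripper":0.02,"tx":0.015,"ty":-0.01,"tz":0,"spin":0},{"gripper":0.02,"tx":0,"ty":0,"tz":0,"spin":0},{"gripper":0.02,"tx":0,"ty":0,"tz":0,"spin":0},{"gripper":0.02,"tx":0,"ty":0,"tz":0.01,"spin":0}]'
python3 -m inch '[{"gripper":0.02,"tx":0,"ty":0,"tz":0.02,"spin":0},{"gripper":0.02,"tx":0,"ty":0,"tz":0.02,"spin":0},{"gripper":0.02,"tx":0,"ty":0,"tz":0.01,"spin":0},{"gripper":0.02,"tx":0,"ty":0,"tz":0,"spin":0},{"gripper":0.02,"tx":0,"ty":0,"tz":0,"spin":0},{"gripper":0.02,"tx":0,"ty":0,"tz":0,"spin":0},{"gripper":0.02,"tx":0,"ty":0,"tz":0,"spin":0},{"gripper":0.02,"tx":0,"ty":0,"tz":0,"spin":0}]'
python3 - <<'E'
from h import *
f=grab_frame("wrist");cv2.imwrite(f"pics/w12.png",f["pixels"][:,:,::-1]);print(sense()["eef_pos"],sense()["tcp_rot"])
E
```

```text
clock: 19.5
eef_pos: [575.2, -5.2, 166.2]
tcp_rot: [-3.14, -0.0, 1.569]
contact_force: [0.4, 0.6, -2.6]
opening: 0.333
clock: 20.3
eef_pos: [486.4, 143.4, 157.7]
tcp_rot: [3.14, -0.0, 1.57]
contact_force: [0.0, 0.0, -2.6]
opening: 0.334
clock: 21.1
eef_pos: [485.8, 143.8, 107.9]
tcp_rot: [3.14, -0.0, 1.57]
contact_force: [0.1, -0.2, -2.8]
opening: 0.335
[485.67917759 143.832314   107.77092886] [ 3.14071715e+00 -2.63173260e-04  1.57034825e+00]
```

View pics/w12.png

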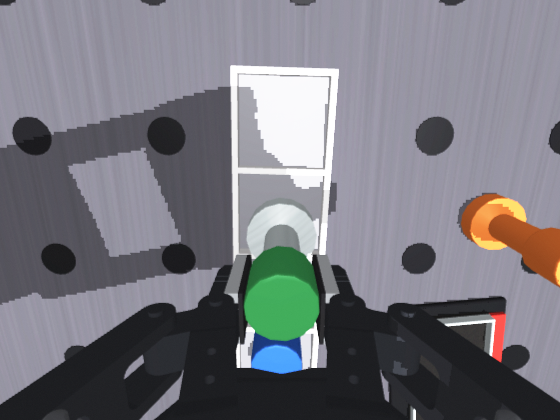

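Green hangs upright over the third bay, with its foot at (281,237) clear of the divider at row 170. Lowering 45 mm.

```bash
python3 -m inch '[{"gripper":0.02,"tx":0,"ty":0,"tz":0.018,"spin":0},{"gripper":0.02,"tx":0,"ty":0,"tz":0.012,"spin":0},{"gripper":0.02,"tx":0,"ty":0,"tz":0.008,"spin":0},{"gripper":0.02,"tx":0,"ty":0,"tz":0.003,"spin":0},{"gripper":0.02,"tx":0,"ty":0,"tz":0.001,"spin":0},{"gripper":0.02,"tx":0,"ty":0,"tz":0.001,"spin":0},{"gripper":0.02,"tx":0,"ty":0,"tz":0.001,"spin":0},{"gripper":0.02,"tx":0,"ty":0,"tz":0,"spin":0}]'
python3 -m inch '[{"gripper":0.02,"tx":0,"ty":0,"tz":0.0005,"spin":0},{"gripper":0.02,"tx":0,"ty":0,"tz":0.0005,"spin":0},{"gripper":0.02,"tx":0,"ty":0,"tz":0,"spin":0},{"gripper":0.02,"tx":0,"ty":0,"tz":0,"spin":0},{"gripper":0.02,"tx":0,"ty":0,"tz":0,"spin":0},{"gripper":0.02,"tx":0,"ty":0,"tz":0,"spin":0},{"gripper":0.02,"tx":0,"ty":0,"tz":0,"spin":0},{"gripper":0.02,"tx":0,"ty":0,"tz":0,"spin":0}]'
```

```text
clock: 21.95
eef_pos: [485.6, 143.8, 63.5]
tcp_rot: [3.141, -0.0, 1.57]
contact_force: [0.1, 0.2, -2.7]
opening: 0.337
clock: 22.75
eef_pos: [485.6, 143.8, 63.3]
tcp_rot: [3.141, -0.0, 1.57]
contact_force: [-3.3, -0.9, 10.7]
opening: 0.334
```

```bash
python3 -m inch '[{"gripper":0.032,"tx":0,"ty":0,"tz":0,"spin":0},{"gripper":0.04,"tx":0,"ty":0,"tz":0,"spin":0},{"gripper":0.05,"tx":0,"ty":0,"tz":0,"spin":0},{"gripper":0.0854,"tx":0,"ty":0,"tz":0,"spin":0},{"gripper":0.0854,"tx":0,"ty":0,"tz":0,"spin":0},{"gripper":0.0854,"tx":0,"ty":0,"tz":-0.01,"spin":0},{"gripper":0.0854,"tx":0,"ty":0,"tz":-0.035,"spin":0},{"gripper":0.0854,"tx":0,"ty":0,"tz":-0.035,"spin":0}]'
python3 - <<'E'
from h import *
f=grab_frame("wrist");cv2.imwrite(f"pics/w13.png",f["pixels"][:,:,::-1]);print(sense()["eef_pos"],sense()["tcp_rot"])
E
```

```text
clock: 23.55
eef_pos: [484.8, 143.5, 143.2]
tcp_rot: [-3.14, 0.001, 1.57]
contact_force: [0.7, 0.4, 0.8]
opening: 1.002
[487.98367456 144.49750058 148.8853608 ] [ 3.13560282e+00 -1.77571933e-03  1.57034765e+00]
```

View pics/w13.png

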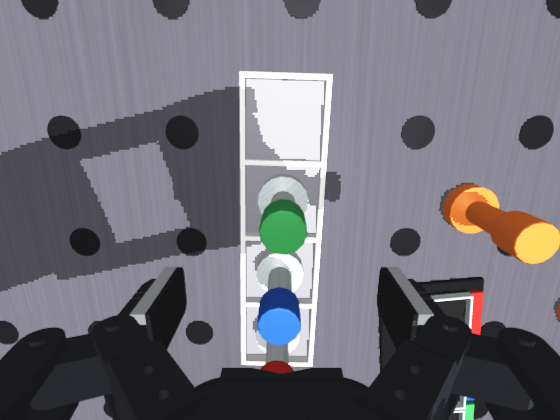

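Green is placed. Next yellow at (653.5,-186): dx = +168 and dy = -330.

```bash
python3 -m inch '[{"gripper":0.0854,"tx":-0.015,"ty":0.008,"tz":0,"spin":0},{"gripper":0.0854,"tx":-0.035,"ty":0.018,"tz":0,"spin":0},{"gripper":0.0854,"tx":-0.036,"ty":0.018,"tz":0,"spin":0},{"gripper":0.0854,"tx":-0.036,"ty":0.018,"tz":0,"spin":0},{"gripper":0.0854,"tx":-0.036,"ty":0.018,"tz":0,"spin":0},{"gripper":0.0854,"tx":-0.036,"ty":0.018,"tz":0,"spin":0},{"gripper":0.0854,"tx":-0.036,"ty":0.018,"tz":0,"spin":0},{"gripper":0.0854,"tx":-0.036,"ty":0.018,"tz":0,"spin":0}]'
python3 -m inch '[{"gripper":0.0854,"tx":-0.034,"ty":0.018,"tz":0,"spin":0},{"gripper":0.0854,"tx":-0.02,"ty":0.011,"tz":0,"spin":0},{"gripper":0.0854,"tx":-0.01,"ty":0.005,"tz":0,"spin":0},{"gripper":0.0854,"tx":0,"ty":0,"tz":0,"spin":0},{"gripper":0.0854,"tx":0,"ty":0,"tz":0,"spin":0},{"gripper":0.0854,"tx":0,"ty":0,"tz":0,"spin":0},{"gripper":0.0854,"tx":0,"ty":0,"tz":0,"spin":0},{"gripper":0.0854,"tx":0,"ty":0,"tz":0,"spin":0}]'
python3 - <<'E'
from h import *
f=grab_frame("wrist");cv2.imwrite(f"pics/w14.png",f["pixels"][:,:,::-1]);print(sense()["eef_pos"],sense()["tcp_rot"])
print(proj(f,[(653.5,-186,98),(653.5,-186,24)]).round(1))
E
```

```text
clock: 24.4
eef_pos: [619.9, -124.0, 142.9]
tcp_rot: [3.141, 0.0, 1.57]
contact_force: [0.4, 1.0, 0.6]
opening: 0.999
clock: 25.2
eef_pos: [653.1, -185.6, 142.4]
tcp_rot: [-3.142, -0.0, 1.571]
contact_force: [-0.6, -0.4, -0.5]
opening: 0.997
[ 653.14407609 -185.7428721   142.44042672] [ 3.14158170e+00 -4.02419255e-05  1.57099733e+00]
[[283.4 239.9]
 [283.  206. ]]
```

View pics/w14.png

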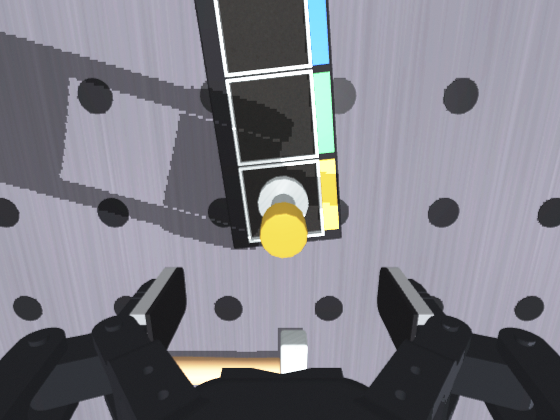

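Yellow's cap is at (284,233), centred. The hammer, around row 350, is well clear. Gripping.

```bash
python3 -m inch '[{"gripper":0.0854,"tx":0.0,"ty":0,"tz":0.02,"spin":0},{"gripper":0.0854,"tx":0,"ty":0,"tz":0.025,"spin":0},{"gripper":0.0854,"tx":0,"ty":0,"tz":0.02,"spin":0},{"gripper":0.0854,"tx":0,"ty":0,"tz":0.01,"spin":0},{"gripper":0.0854,"tx":0,"ty":0,"tz":0.005,"spin":0},{"gripper":0.06,"tx":0,"ty":0,"tz":0,"spin":0},{"gripper":0.045,"tx":0,"ty":0,"tz":0,"spin":0},{"gripper":0.035,"tx":0,"ty":0,"tz":0,"spin":0}]'
python3 -m inch '[{"gripper":0.02,"tx":0,"ty":0,"tz":0,"spin":0},{"gripper":0.02,"tx":0,"ty":0,"tz":0,"spin":0},{"gripper":0.02,"tx":0,"ty":0,"tz":0,"spin":0},{"gripper":0.02,"tx":0,"ty":0,"tz":0,"spin":0},{"gripper":0.02,"tx":0,"ty":0,"tz":0,"spin":0},{"gripper":0.02,"tx":0,"ty":0,"tz":0,"spin":0},{"gripper":0.02,"tx":0,"ty":0,"tz":0,"spin":0},{"gripper":0.02,"tx":0,"ty":0,"tz":0,"spin":0}]'
python3 - <<'E'
from h import *
f=grab_frame("wrist");cv2.imwrite(f"pics/w15.png",f["pixels"][:,:,::-1]);print(sense()["eef_pos"],sense()["tcp_rot"])
E
```

```text
clock: 26.05
eef_pos: [653.9, -186.6, 63.4]
tcp_rot: [3.14, 0.0, 1.57]
contact_force: [-0.1, -0.2, -0.2]
opening: 0.516
clock: 26.85
eef_pos: [653.9, -186.6, 63.3]
tcp_rot: [3.14, 0.0, 1.57]
contact_force: [0.2, -0.4, 6.5]
opening: 0.333
[ 653.93094042 -186.5693437    63.32802055] [3.14004947e+00 4.19117550e-04 1.57022845e+00]
```

View pics/w15.png

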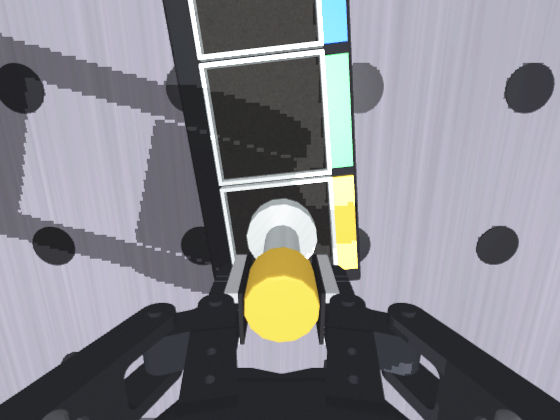

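Yellow gripped. Carrying it to the leftmost bay at (488,209.4): dx = -166 and dy = +396.

```bash
python3 -m inch '[{"gripper":0.02,"tx":0,"ty":0,"tz":-0.01,"spin":0},{"gripper":0.02,"tx":0,"ty":0,"tz":-0.03,"spin":0},{"gripper":0.02,"tx":0,"ty":0,"tz":-0.035,"spin":0},{"gripper":0.02,"tx":0,"ty":0,"tz":-0.03,"spin":0},{"gripper":0.02,"tx":0.01,"ty":-0.004,"tz":0,"spin":0},{"gripper":0.02,"tx":0.03,"ty":-0.013,"tz":0,"spin":0},{"gripper":0.02,"tx":0.04,"ty":-0.0165,"tz":0,"spin":0},{"gripper":0.02,"tx":0.04,"ty":-0.0165,"tz":0,"spin":0}]'
python3 -m inch '[{"gripper":0.02,"tx":0.04,"ty":-0.0165,"tz":0,"spin":0},{"gripper":0.02,"tx":0.04,"ty":-0.0165,"tz":0,"spin":0},{"gripper":0.02,"tx":0.04,"ty":-0.0165,"tz":0,"spin":0},{"gripper":0.02,"tx":0.04,"ty":-0.0165,"tz":0,"spin":0},{"gripper":0.02,"tx":0.04,"ty":-0.0165,"tz":0,"spin":0},{"gripper":0.02,"tx":0.04,"ty":-0.0165,"tz":0,"spin":0},{"gripper":0.02,"tx":0.026,"ty":-0.012,"tz":0,"spin":0},{"gripper":0.02,"tx":0.01,"ty":-0.005,"tz":0,"spin":0}]'
python3 -m inch '[{"gripper":0.02,"tx":0,"ty":0,"tz":0,"spin":0},{"gripper":0.02,"tx":0,"ty":0,"tz":0.01,"spin":0},{"gripper":0.02,"tx":0,"ty":0,"tz":0.02,"spin":0},{"gripper":0.02,"tx":0,"ty":0,"tz":0.02,"spin":0},{"gripper":0.02,"tx":0,"ty":0,"tz":0.01,"spin":0},{"gripper":0.02,"tx":0,"ty":0,"tz":0,"spin":0},{"gripper":0.02,"tx":0,"ty":0,"tz":0,"spin":0},{"gripper":0.02,"tx":0,"ty":0,"tz":0,"spin":0}]'
python3 - <<'E'
from h import *
f=grab_frame("wrist");cv2.imwrite(f"pics/w16.png",f["pixels"][:,:,::-1]);print(sense()["eef_pos"],sense()["tcp_rot"])
E
```

```text
clock: 27.7
eef_pos: [601.1, -64.9, 165.8]
tcp_rot: [-3.139, -0.001, 1.569]
contact_force: [0.3, 0.2, -3.2]
opening: 0.33
clock: 28.5
eef_pos: [484.8, 211.7, 166.1]
tcp_rot: [-3.139, 0.0, 1.573]
contact_force: [0.4, -0.2, -3.4]
opening: 0.332
clock: 29.3
eef_pos: [488.2, 209.7, 108.0]
tcp_rot: [3.14, -0.001, 1.57]
contact_force: [-0.8, 0.5, -4.8]
opening: 0.335
[488.14037616 209.79825396 108.07379438] [ 3.14022340e+00 -5.59254710e-04  1.56999448e+00]
```

View pics/w16.png

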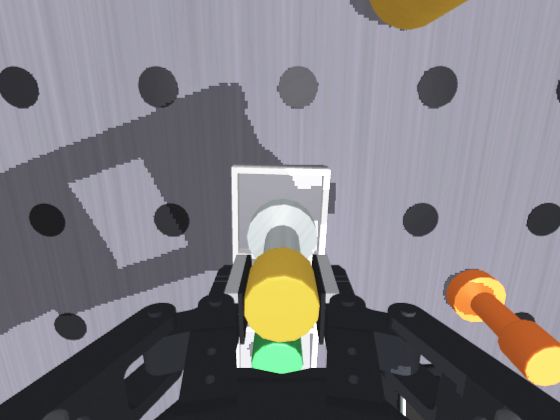

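Yellow hangs upright over the last bay with its foot at (281,237), inside the end wall at row 168. Lowering.

```bash
python3 -m inch '[{"gripper":0.02,"tx":0,"ty":0,"tz":0.018,"spin":0},{"gripper":0.02,"tx":0,"ty":0,"tz":0.012,"spin":0},{"gripper":0.02,"tx":0,"ty":0,"tz":0.008,"spin":0},{"gripper":0.02,"tx":0,"ty":0,"tz":0.003,"spin":0},{"gripper":0.02,"tx":0,"ty":0,"tz":0.001,"spin":0},{"gripper":0.02,"tx":0,"ty":0,"tz":0.001,"spin":0},{"gripper":0.02,"tx":0,"ty":0,"tz":0.001,"spin":0},{"gripper":0.02,"tx":0,"ty":0,"tz":0,"spin":0}]'
python3 -m inch '[{"gripper":0.02,"tx":0,"ty":0,"tz":0.0005,"spin":0},{"gripper":0.02,"tx":0,"ty":0,"tz":0.0005,"spin":0},{"gripper":0.02,"tx":0,"ty":0,"tz":0,"spin":0},{"gripper":0.02,"tx":0,"ty":0,"tz":0,"spin":0},{"gripper":0.02,"tx":0,"ty":0,"tz":0,"spin":0},{"gripper":0.02,"tx":0,"ty":0,"tz":0,"spin":0},{"gripper":0.02,"tx":0,"ty":0,"tz":0,"spin":0},{"gripper":0.02,"tx":0,"ty":0,"tz":0,"spin":0}]'
```

```text
clock: 30.15
eef_pos: [487.6, 209.8, 63.5]
tcp_rot: [3.141, -0.0, 1.57]
contact_force: [0.3, 1.4, -2.1]
opening: 0.331
clock: 30.95
eef_pos: [487.8, 209.9, 63.2]
tcp_rot: [3.141, -0.0, 1.57]
contact_force: [-1.3, -1.0, 8.1]
opening: 0.335
```

Contact at +8 N. Releasing and retreating to the left, high up.

```bash
python3 -m inch '[{"gripper":0.032,"tx":0,"ty":0,"tz":0,"spin":0},{"gripper":0.04,"tx":0,"ty":0,"tz":0,"spin":0},{"gripper":0.05,"tx":0,"ty":0,"tz":0,"spin":0},{"gripper":0.0854,"tx":0,"ty":0,"tz":0,"spin":0},{"gripper":0.0854,"tx":0,"ty":0,"tz":0,"spin":0},{"gripper":0.0854,"tx":0,"ty":0,"tz":-0.01,"spin":0},{"gripper":0.0854,"tx":0,"ty":0,"tz":-0.035,"spin":0},{"gripper":0.0854,"tx":0,"ty":0,"tz":-0.035,"spin":0}]'
python3 -m inch '[{"gripper":0.0854,"tx":0,"ty":0,"tz":-0.04,"spin":0},{"gripper":0.0854,"tx":0,"ty":0,"tz":-0.04,"spin":0},{"gripper":0.0854,"tx":0,"ty":0,"tz":-0.03,"spin":0},{"gripper":0.0854,"tx":0.02,"ty":-0.015,"tz":0,"spin":0},{"gripper":0.0854,"tx":0.04,"ty":-0.028,"tz":0,"spin":0},{"gripper":0.0854,"tx":0.04,"ty":-0.028,"tz":0,"spin":0},{"gripper":0.0854,"tx":0.04,"ty":-0.028,"tz":0,"spin":0},{"gripper":0.0854,"tx":0.04,"ty":-0.028,"tz":0,"spin":0}]'
python3 -m inch '[{"gripper":0.0854,"tx":0.04,"ty":-0.02,"tz":0,"spin":0},{"gripper":0.0854,"tx":0.04,"ty":-0.02,"tz":0,"spin":0},{"gripper":0.0854,"tx":0.04,"ty":-0.02,"tz":0,"spin":0},{"gripper":0.0854,"tx":0.03,"ty":0,"tz":0,"spin":0},{"gripper":0.0854,"tx":0.02,"ty":0,"tz":0,"spin":0},{"gripper":0.0854,"tx":0,"ty":0,"tz":0,"spin":0},{"gripper":0.0854,"tx":0,"ty":0,"tz":0,"spin":0},{"gripper":0.0854,"tx":0,"ty":0,"tz":0,"spin":0}]'
python3 - <<'E'
from h import *
for n in("scene","top"):
  f=grab_frame(n);cv2.imwrite(f"pics/{n}17.png",f["pixels"][:,:,::-1])
f=grab_frame("top");cv2.imwrite("pics/top17c.png",cv2.resize(f["pixels"][235:300,170:310,::-1],(784,364),interpolation=cv2.INTER_CUBIC))
E
```

```text
clock: 31.75
eef_pos: [486.8, 209.4, 143.2]
tcp_rot: [-3.14, 0.001, 1.57]
contact_force: [1.3, 0.6, 0.8]
opening: 0.999
clock: 32.55
eef_pos: [359.2, 391.0, 253.3]
tcp_rot: [3.141, -0.001, 1.57]
contact_force: [1.1, 0.9, -0.4]
opening: 1.0
clock: 33.35
eef_pos: [300.7, 558.6, 252.5]
tcp_rot: [-3.141, 0.001, 1.57]
contact_force: [-0.3, -0.3, -0.7]
opening: 1.001
```

View pics/top17.png

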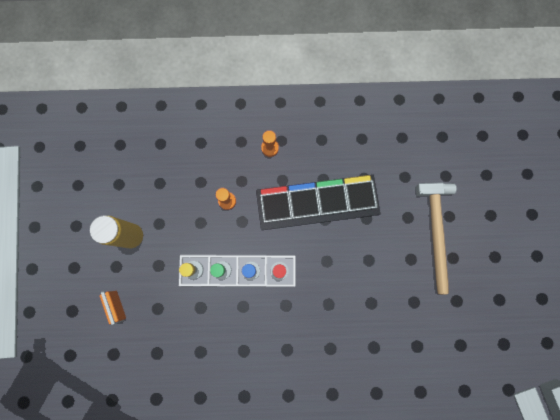

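View pics/scene17.png

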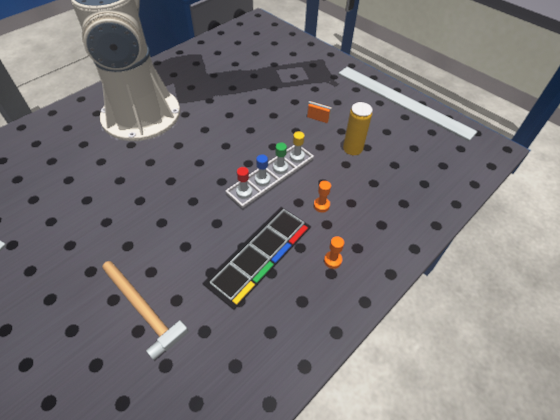

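View pics/top17c.png

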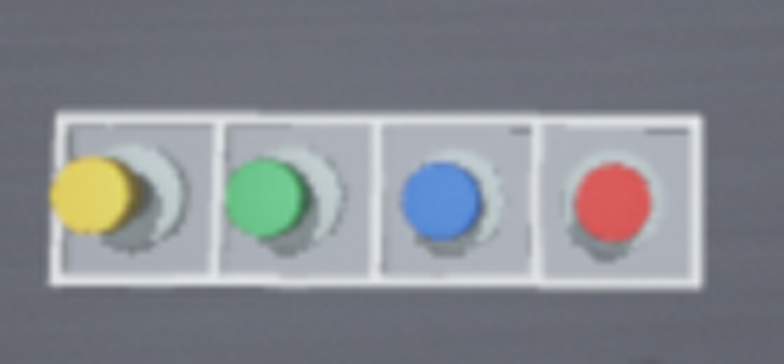

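The top view shows yellow (188,270), green (218,271), blue (249,272) and red (279,271), one upright in each bay of rack B. Rack A is empty. The can, magnet, hammer and both look-alikes are at their starting pixels, and the arm is clear. Handing in.

```bash
python3 -c "
from rig import *
print(sense()['qvel'].round(3)); print(sign_off())"
```

```text
[ 0.002  0.002 -0.005  0.002 -0.001  0.   ]
the job is handed in; nothing more can be done
None
```

All four posts now stand in the aluminium rack in reverse order. From the robot's left it reads yellow, green, blue, red; before, it was red, blue, green, yellow. I gripped each post by its cap and lowered it until the wrist force showed floor contact (5 to 11 N) before letting go. The clock read about 33.5 s of the 88 s allowed.

**Last checks:** The top and scene pictures show one upright post per bay and the black rack empty. The can, magnet, hammer and both orange look-alikes are where they started, and the open gripper was clear of everything.

**What disagreed:**
- **Red post:** the networks ranked the orange look-alikes above it, so I chose it by its station.
- **Green post:** the networks missed it in the scene view, so I located it by its cap colour.
- **Positions:** estimates from the two cameras differed by 2 to 5 mm. Blue's came out about 11 mm apart because its tag strip ran into the cap colour, so I re-read that one by hand. I checked each post against the wrist picture before gripping.

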